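Refit the child-lock knob and hold the lock pressed

TASK

The child lock of the toy shelf's clear sliding door has lost its wooden knob, which stands on the shelf top. Pick the knob up, turn it so that its nose points the way the flat of the D-shaped lock shaft faces, push it fully onto the shaft, then press it right down against the shaft's spring and finish while still gripping the knob and holding it down, so that the lock stays released. Leave the toys where they are.

Things in the scene. Friction and masses are not known exactly. Their poses are not given: they have to be found in the camera images.
- shelf: Fixed grey plywood toy shelf, 260 (its x) x 620 (its y) x 160 mm high, on the work surface, its x roughly along world x. The lock, the knob and two toys are on its flat top, 160 mm up, in changing places. Two cubbies open to its +x side; the +y one has a clear sliding door. Origin: centre of its underside.
- knob: Loose wooden knob, about 70 g, upright on the shelf top. Skirt 50 mm diameter, z 0 to 24 mm; on it a grip bar 46 (x) x 14 mm (y), z 24 to 48; on one side only a square nose 12 mm wide, out to x = 36, z 0 to 24. In the underside a D-shaped blind bore 18 mm deep, 18 in diameter, its flat 3 mm from the axis on the nose side. Origin: centre of the underside; z up, x towards the nose.
- knob_nose (a point): Upper outer edge of the knob's nose, 36 mm from the knob's axis along knob +x and 24 mm above the knob's underside. Axes as the knob's.
- shaft_tip (a point): Centre of the top end of the lock's upright aluminium D-shaft, 36 mm above the shelf top at rest, in a dark round plate 50 mm wide, 5 high, with an ear (12 wide, out to 36) on the flat's side. Diameter 16 mm (last 1 mm bevelled), one flat 2 mm from the axis. It does not turn. x: the way the flat faces; z up. Knob home: underside 18 mm below this point, knob x along this x, to about 7 degrees.
- shaft (a joint): How far the lock shaft is pressed down, m: 0 at rest (up), 0.010 at its stop. Spring: it starts to move at about 5 N and takes about 10 N at the stop; it comes up again when let go.
- dowel: A toy; leave it where it is. Sand-coloured upright cylinder, 40 mm diameter, 60 mm tall, on the shelf top. Origin: centre of its underside.
- hexagon: A toy; leave it where it is. Mint six-sided block, 54 mm over its corners, 40 mm tall, on the shelf top. Origin: centre of its underside.
- cube: A toy; leave it where it is. Pastel blue 50 mm cube behind the clear door. Origin: centre of its underside.
- arch: A toy; leave it where it is. Pale pink arch, 90 x 35 x 50 mm, behind the clear door. Origin: centre of its underside.
- teether: A toy; leave it where it is. Flat wooden ring, 70 mm diameter, 16 mm high, on the work surface to the left of the shelf. Origin: centre of its underside.
- car: A toy; leave it where it is. Cream toy car, 110 x 66 x 59 mm, on the work surface to the right of the shelf. Origin: centre of its underside.
Things that resemble listed ones, but are neither listed nor needed, are in the scene too. What is shaped like the knob but purple or red is not meant.

How it is judged (in metres and radians):
On the way, in this order (a step that is already met when the one before it is completed fails the run):
1. the knob is gripped and lifted clear of the shelf top (z of knob in the frame of shelf above 0.18 m and contact force between the fingers and knob above 1 N), for 0.1 s.
2. the knob is fully home on the D-shaft, nose to the flat (z of knob in the frame of shaft_tip below -0.014 m and horizontal distance between knob and shaft_tip below 0.004 m and angle between knob's own z axis and vertical below 0.12 rad and angle between the x axis of knob and the x axis of shaft_tip, either way round below 0.3 rad and x of knob_nose in the frame of shaft_tip above 0.02 m), for 0.2 s.
At the end, for the whole second after the job is handed in: Knob still gripped, home on the D-shaft (underside at least 14 mm below the shaft end, axes within 4 mm, tilt under 7 degrees, nose within 17 degrees of the flat), at rest, clear of the shelf top, holding the shaft down by more than 6 of its 10 mm; no toy shifted over 30 mm (all of step 2 and contact force between the fingers and knob above 1 N and value of joint shaft above 0.006 m and contact force between knob and shelf below 0.5 N and linear speed of knob below 0.02 m/s); the arm keeps its last pose, push and grip.
It fails at once if a toy is shifted by more than 30 mm (distance of any of dowel, hexagon, cube, arch, teether, car from where it was at the start of the episode above 0.03 m).
It also fails if it takes over 42 s, if anything falls off the work surface, if the arm or the gripper's body presses on something with over 40 N, if the wrist force passes 120 N, or if a joint passes its speed limit or range.

ROBOT

A 6-joint arm with a two-finger parallel gripper is mounted at the origin on the work surface. World frame = base frame: x ahead of the robot, y to its left, z up, the work surface at z = 0. Lengths are in m, angles in degrees, forces in N, time in s.
With the tool pointing down it reaches from about 0.35 to 0.875 m from the base axis. Payload 4.2 kg.
Tool frame: the origin (TCP) lies midway between the tips of the shut fingers; the grasp point (between the pads) lies 19 mm behind it; z points along the fingers, y is the line along which they close (so a half turn about z gives the same grasp; the last joint's range is limited). The gripper opens to 85 mm and grips with 20 to 120 N. Pads are 22 mm wide; open, the fingers measure 114 mm over their backs; the gripper's body (76 mm by 85 mm) begins 54 mm behind the grasp point. The pads swing forward as they close: fully open they stand 13 mm farther back than shut.
Start: joints at [88.843, 22.042, 0.453, 0, -68.411, -14.817], TCP at [0.172, 0.601, 0.208] pointing down, gripper open.
Joint ranges: [-179.83, 179.83], [-69.29, 118.12], [-61.27, 80.66], [-181.25, 117.63], [-171.15, -9.14], [-177.46, 177.46]. Speed limits (degrees/s): [159.86, 159.86, 180, 180, 180, 180].

INTERFACE

Orientations are given as a 3x3 rotation matrix whose columns are the frame's x, y, z axes.
In Python, from cell import ctrl gives the robot as it stands.
- The arm moves only by the tool servo_tool, never from a script. Its argument "motion" is a list of rows, each an object of numbers: "x", "y", "z": the shift along the tool's x, y, z as a fraction of full scale; "ax", "ay", "az": the turn, a rotation vector about the tool's x, y, z as a fraction of full scale; "fingers": the opening, from 0 (shut) to 1 (fully open). A call has 1 to 20 rows; each row shifts and turns the commanded pose from where the row before left it, along the tool's axes as they then stand; what a row does not reach is not made up. Full scale, the value 1, is 0.025 m for a shift and 6 degrees for a turn. A row lasts 1/12 s, in which the tool goes at most 41.7 mm and 7.16 degrees, less where a joint would pass 70% of its speed; a pose out of reach is approached as far as the arm can. A call with a number of a shift or a turn outside -1 to 1 is refused whole. A call with a gripper value outside its range is refused whole. The fingers move at their own pace and stop on an object; "newtons" is the grip in N (left out, the last holds). Time passes only in rows, so rows that do not move let the fingers close. It gives the time, the measured TCP pose, the force, the opening and the grip force at its end, in the units of the state.
- ctrl.get_state(): the state, without advancing time (a new reading comes with each control period).
- ctrl.camera(name): name is "scene" or "side" or "wrist"; returns a dict with "color" (400x640x3 uint8, red, green, blue), "camera_matrix" (3x3 intrinsics, pixels), "world_to_cam" (4x4, takes a point from world to camera coordinates). Camera axes: x right, y down, z forward; pixel columns grow to the right and rows downward; lengths in m; the calibration is good to about 2 mm. A picture is of the moment at which its call begins. There is no depth.
- ctrl.job_done(): hands the job in; it is judged then, once.
The state is a dict: "time": time; "q": joint angles; "joint_velocities": joint speeds; "joint_torque": joint torques, N m; "position": TCP position; "tcp_rot": TCP orientation; "force": force on the tool from outside, world axes, zero at the start; "wrist_torque": the same for the moment, N m; "width": opening from 0.0 (shut) to 1.0 (fully open); "grip_force": force on a finger pad.
Only numpy, scipy, OpenCV 4.12 (cv2) and the standard library are available. Lean on these libraries where they do the work, as an engineer would, in place of code of your own. Each camera call takes 0.05 s, during which the arm holds its last target. There are 200 camera calls.

## Working session

There is one attempt and no reset: what is moved stays moved. The work goes in short steps, Python scripts to look and compute and a tool call to move; the robot and the scene stay as the last step left them, time stands still between calls to the robot, and variables do not carry over. Pictures are saved under pics/ and viewed, at most 10 in all, crops included, and the job is handed in when it is done.

Besides the shell and the picture viewer there is one more tool, called in YAML: its name, and indented under it one key for each argument. servo_tool: Moves the arm, as the interface text tells. Shift numbers are shares of 0.025 m and turn numbers shares of 6 degrees, none past 1 either way. Its arguments: {"type":"object","properties":{"motion":{"type":"array"},"newtons":{"type":"number"}},"required":["motion"]}

```bash
mkdir -p pics
cat > h.py <<'E'
import numpy as np, cv2
from cell import ctrl
def snap(n,f):
    c=ctrl.camera(n); cv2.imwrite(f"pics/{f}.png",c["color"][:,:,::-1]); np.savez(f"pics/{f}.npz",**c); return c
def load(f): return dict(np.load(f"pics/{f}.npz"))
def ray(c,u,v,z):
    K=np.array(c["camera_matrix"]);T=np.array(c["world_to_cam"]);R=T[:3,:3]
    o=-R.T@T[:3,3]; d=R.T@np.linalg.inv(K)@[u,v,1.]
    return o+d*(z-o[2])/d[2]
def proj(c,p):
    T=np.array(c["world_to_cam"]);q=np.array(c["camera_matrix"])@(T[:3,:3]@np.array(p)+T[:3,3]); return q[:2]/q[2]
E
python3 - <<'E'
from h import *
a=[snap(n,n+"0") for n in("scene","side","wrist")]
for c in a:
    T=np.array(c["world_to_cam"]);print((-T[:3,:3].T@T[:3,3]).round(3),T[2,:3].round(2))
cv2.imwrite("pics/both.png",cv2.resize(np.vstack([a[0]["color"],a[1]["color"]])[:,:,::-1],None,fx=.75,fy=.75))
s=ctrl.get_state();print(s["time"],s["position"],np.round(s["tcp_rot"],3),s["force"],s["width"])
E
```

```text
[ 1.611 -0.014  1.086] [-0.75  0.01 -0.66]
[0.869 0.063 1.148] [-0.3  -0.06 -0.95]
[0.235 0.582 0.373] [-0.26  0.07 -0.96]
0.15 [0.17183579 0.60039957 0.20665221] [[ 0.961 -0.275 -0.   ]
 [-0.275 -0.961 -0.002]
 [ 0.     0.002 -1.   ]] [ 0.48070402 -0.55793449 -0.4913952 ] 0.9977182876646513
```

View pics/scene0.png

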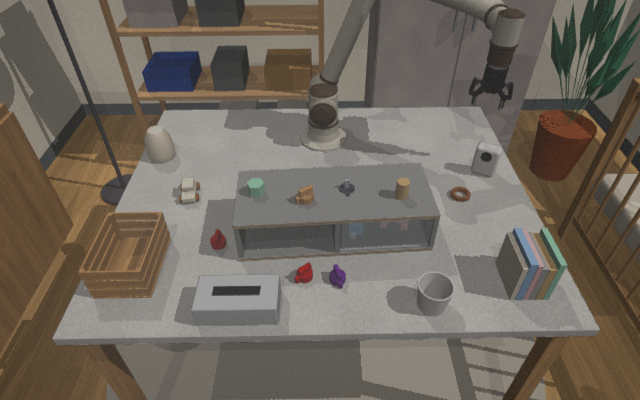

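View pics/side0.png

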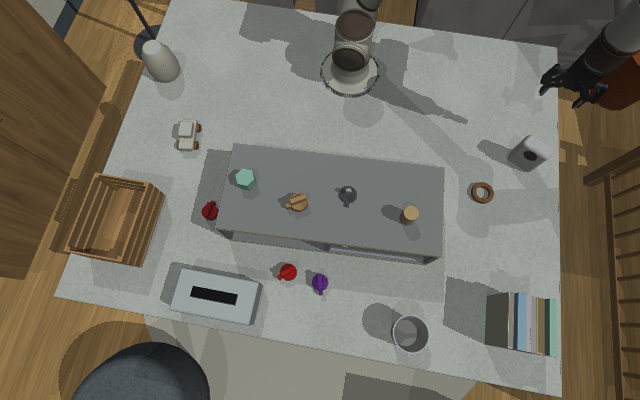

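The scene view shows the wooden knob at (305,196) and the lock at (346,187). In the side view they are at (297,202) and (347,194), with the dowel at (410,214) and the hexagon at (245,179). I'll enlarge both.

Run:
```python
from h import *
s=load("side0");c=load("scene0")
a=cv2.resize(s["color"][177:227,270:370],None,fx=6,fy=6,interpolation=cv2.INTER_CUBIC)
b=cv2.resize(c["color"][170:215,280:380],None,fx=6,fy=6,interpolation=cv2.INTER_CUBIC)
cv2.imwrite("pics/crop.png",np.vstack([a,b])[:,:,::-1])
for n,uk,us in(("side",(297,202),(347,194)),("scene",(305,196),(346,187))):
    d=load(n+"0");print(n,ray(d,*uk,.185),ray(d,*us,.18))
```

```text
side [ 0.58085212 -0.06337703  0.185     ] [0.53171401 0.06694323 0.18      ]
scene [ 0.58954667 -0.06115229  0.185     ] [0.54368554 0.06672376 0.18      ]
```

View pics/crop.png

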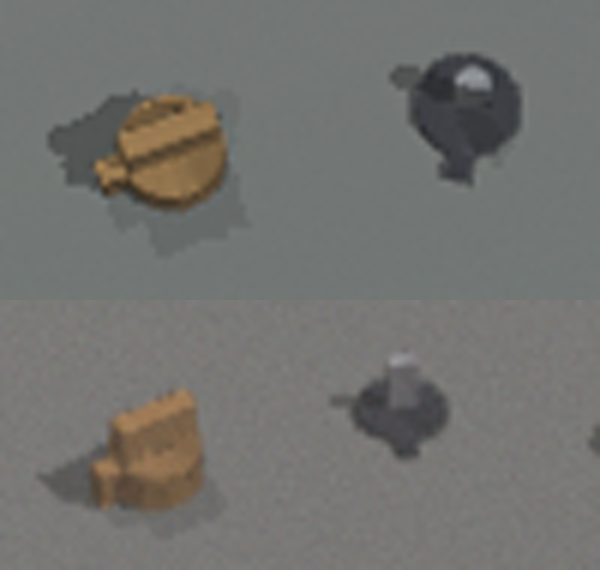

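The knob's nose points roughly to world -y, and the lock's ear and flat point roughly to +x. Next I'll fly over the shelf for a wrist-camera view.

servo_tool:
  motion:
    - {"z":-0.9}
    - {"z":-0.9}
    - {"z":-0.9}
    - {"z":-0.9}
    - {"z":-0.9}
    - {"z":-0.9}
    - {"x":0.47,"y":0.39}
    - {"x":0.93,"y":0.77}
    - {"x":0.93,"y":0.77}
    - {"x":0.93,"y":0.77}
    - {"x":0.93,"y":0.77}
    - {"x":0.93,"y":0.77}
    - {"x":0.93,"y":0.77}
    - {"x":0.93,"y":0.77}
    - {"x":0.93,"y":0.77}
    - {"x":0.93,"y":0.77}
    - {"x":0.93,"y":0.77}
    - {"x":0.93,"y":0.77}
    - {"x":0.93,"y":0.77}
    - {"x":0.93,"y":0.77}

```text
invalid input
```

servo_tool:
  motion:
    - {"x":0.93,"y":0.77}
    - {"x":0.93,"y":0.77}
    - {"x":0.93,"y":0.77}
    - {"x":0.93,"y":0.77}
    - {"x":0.93,"y":0.77}
    - {"x":0.93,"y":0.77}
    - {"x":0.93,"y":0.77}
    - {"x":0.93,"y":0.77}
    - {"x":0.93,"y":0.77}
    - {"x":0.93,"y":0.77}
    - {"x":0.47,"y":0.39}
    - {}
    - {}
    - {}

```text
invalid input
```

Run:
```python
from h import *
c=snap("wrist","w1");print(c["camera_matrix"][0],ray(c,320,200,.16))
s=ctrl.get_state();print(s["time"],s["position"],np.round(s["tcp_rot"],3),np.round(s["q"],1))
```

```text
[275.50709808   0.         318.36471421] [0.17596358 0.59727761 0.16      ]
0.2 [0.17190291 0.6004872  0.20684059] [[ 0.961 -0.275 -0.   ]
 [-0.275 -0.961 -0.001]
 [ 0.     0.001 -1.   ]] [ 88.8  22.1   0.4  -0.  -68.4 -14.8]
```

View pics/w1.png

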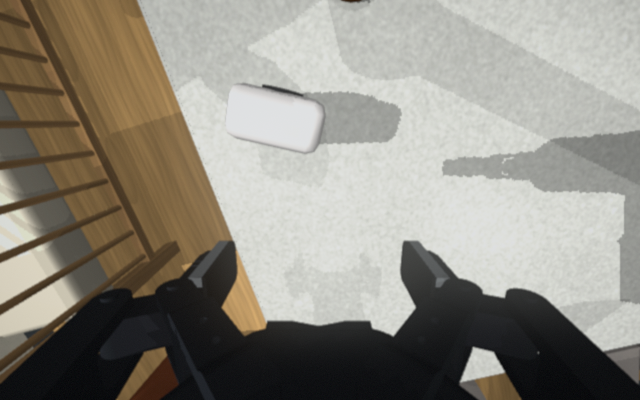

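The calls were refused, so nothing moved and this view is still from the start pose. I'll try rows with every key filled in.

servo_tool:
  motion:
    - {"x":0,"y":0,"z":-0.9,"ax":0,"ay":0,"az":0,"fingers":1}

```text
time: 0.28
position: [0.1711, 0.5979, 0.2248]
tcp_rot: [[0.961, -0.276, -0.003], [-0.276, -0.961, -0.011], [0.0, 0.011, -1.0]]
force: [0.5, -0.5, -1.3]
width: 1.001
grip_force: 0.0
```

servo_tool:
  motion:
    - {"x":0,"y":0,"z":-0.9,"ax":0,"ay":0,"az":0,"fingers":1}
    - {"x":0,"y":0,"z":-0.9,"ax":0,"ay":0,"az":0,"fingers":1}
    - {"x":0,"y":0,"z":-0.9,"ax":0,"ay":0,"az":0,"fingers":1}
    - {"x":0,"y":0,"z":-0.9,"ax":0,"ay":0,"az":0,"fingers":1}
    - {"x":0,"y":0,"z":-0.9,"ax":0,"ay":0,"az":0,"fingers":1}
    - {"x":0.44,"y":0.4,"z":0,"ax":0,"ay":0,"az":0,"fingers":1}
    - {"x":0.88,"y":0.79,"z":0,"ax":0,"ay":0,"az":0,"fingers":1}
    - {"x":0.88,"y":0.79,"z":0,"ax":0,"ay":0,"az":0,"fingers":1}
    - {"x":0.88,"y":0.79,"z":0,"ax":0,"ay":0,"az":0,"fingers":1}
    - {"x":0.88,"y":0.79,"z":0,"ax":0,"ay":0,"az":0,"fingers":1}
    - {"x":0.88,"y":0.79,"z":0,"ax":0,"ay":0,"az":0,"fingers":1}
    - {"x":0.88,"y":0.79,"z":0,"ax":0,"ay":0,"az":0,"fingers":1}
    - {"x":0.88,"y":0.79,"z":0,"ax":0,"ay":0,"az":0,"fingers":1}
    - {"x":0.88,"y":0.79,"z":0,"ax":0,"ay":0,"az":0,"fingers":1}
    - {"x":0.88,"y":0.79,"z":0,"ax":0,"ay":0,"az":0,"fingers":1}
    - {"x":0.88,"y":0.79,"z":0,"ax":0,"ay":0,"az":0,"fingers":1}
    - {"x":0.88,"y":0.79,"z":0,"ax":0,"ay":0,"az":0,"fingers":1}
    - {"x":0.88,"y":0.79,"z":0,"ax":0,"ay":0,"az":0,"fingers":1}

```text
time: 1.78
position: [0.3687, 0.2863, 0.3425]
tcp_rot: [[0.961, -0.275, -0.0], [-0.275, -0.961, 0.0], [-0.0, -0.0, -1.0]]
force: [0.9, 0.6, -0.6]
width: 0.999
grip_force: 0.0
```

servo_tool:
  motion:
    - {"x":0.88,"y":0.79,"z":0,"ax":0,"ay":0,"az":0,"fingers":1}
    - {"x":0.88,"y":0.79,"z":0,"ax":0,"ay":0,"az":0,"fingers":1}
    - {"x":0.88,"y":0.79,"z":0,"ax":0,"ay":0,"az":0,"fingers":1}
    - {"x":0.88,"y":0.79,"z":0,"ax":0,"ay":0,"az":0,"fingers":1}
    - {"x":0.88,"y":0.79,"z":0,"ax":0,"ay":0,"az":0,"fingers":1}
    - {"x":0.88,"y":0.79,"z":0,"ax":0,"ay":0,"az":0,"fingers":1}
    - {"x":0.88,"y":0.79,"z":0,"ax":0,"ay":0,"az":0,"fingers":1}
    - {"x":0.88,"y":0.79,"z":0,"ax":0,"ay":0,"az":0,"fingers":1}
    - {"x":0.88,"y":0.79,"z":0,"ax":0,"ay":0,"az":0,"fingers":1}
    - {"x":0.88,"y":0.79,"z":0,"ax":0,"ay":0,"az":0,"fingers":1}
    - {"x":0.88,"y":0.79,"z":0,"ax":0,"ay":0,"az":0,"fingers":1}
    - {"x":0.44,"y":0.4,"z":0,"ax":0,"ay":0,"az":0,"fingers":1}
    - {"x":0,"y":0,"z":0,"ax":0,"ay":0,"az":0,"fingers":1}
    - {"x":0,"y":0,"z":0,"ax":0,"ay":0,"az":0,"fingers":1}
    - {"x":0,"y":0,"z":0,"ax":0,"ay":0,"az":0,"fingers":1}

```text
time: 3.03
position: [0.5487, -0.0001, 0.3424]
tcp_rot: [[0.961, -0.275, -0.0], [-0.275, -0.961, 0.0], [-0.0, -0.0, -1.0]]
force: [0.7, 0.2, 0.3]
width: 1.001
grip_force: 0.0
```

Run:
```python
from h import *
c=snap("wrist","w2")
s=ctrl.get_state();print(s["time"],s["position"],np.round(s["tcp_rot"],3),np.round(s["q"],1),s["force"])
```

```text
3.0833 [5.48645484e-01 2.24114873e-04 3.42591544e-01] [[ 0.962 -0.274 -0.   ]
 [-0.274 -0.962  0.   ]
 [-0.    -0.    -1.   ]] [ 16.9  10.8   3.9  -0.  -83.   57.1] [ 0.59462122 -0.27529232 -0.38706286]
```

View pics/w2.png

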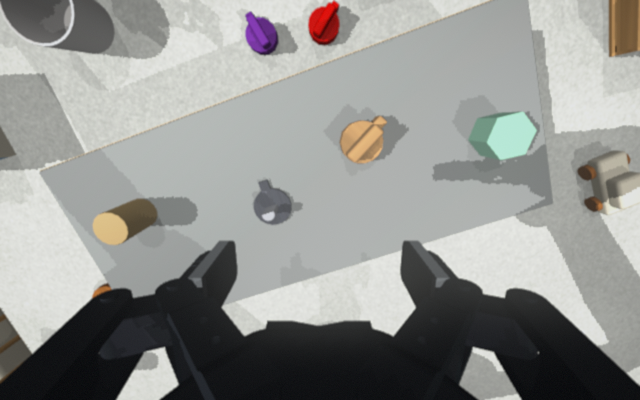

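Wrist view: knob at (362,141) with its nose at (381,120), lock plate at (272,202) with its ear at (264,184), and the shaft tip a bright spot at about (268,214). I'll measure these with masks.

Run:
```python
from h import *
c=load("w2");im=c["color"].astype(int)
g=cv2.resize(c["color"][100:230,235:400],None,fx=4.5,fy=4.5,interpolation=cv2.INTER_CUBIC)
hsv=cv2.cvtColor(c["color"],cv2.COLOR_RGB2HSV)
def roi(m,x0,x1,y0,y1):
    o=np.zeros_like(m);o[y0:y1,x0:x1]=m[y0:y1,x0:x1];return o
print("vals",hsv[135,355],hsv[141,362],hsv[120,381],hsv[205,280],hsv[214,267],hsv[186,265],hsv[170,240],hsv[208,296])
k=roi(((hsv[...,1]>80)&(hsv[...,0]<25)&(hsv[...,2]>60)).astype(np.uint8)*255,320,410,100,180)
l=roi(((hsv[...,2]<90)).astype(np.uint8)*255,240,300,170,230)
for n,m,zc,zn in(("knob",k,.184,.184),("lock",l,.165,.165)):
    ct=max(cv2.findContours(m,cv2.RETR_EXTERNAL,cv2.CHAIN_APPROX_NONE)[0],key=cv2.contourArea)
    f=np.zeros_like(m);cv2.drawContours(f,[ct],-1,255,-1)
    e=cv2.morphologyEx(f,cv2.MORPH_OPEN,cv2.getStructuringElement(cv2.MORPH_ELLIPSE,(25,25)))
    ec=max(cv2.findContours(e,cv2.RETR_EXTERNAL,cv2.CHAIN_APPROX_NONE)[0],key=cv2.contourArea)
    (u,v),r=cv2.minEnclosingCircle(ec); el=cv2.fitEllipse(ec)
    p=ct[:,0,:];d=np.hypot(p[:,0]-el[0][0],p[:,1]-el[0][1]);t=p[d>d.max()-3].mean(0)
    C=ray(c,*el[0],zc);N=ray(c,*t,zn);print(n,el,t,C.round(4),N.round(4),np.hypot(*(N-C)[:2]),"yaw",np.degrees(np.arctan2(*(N-C)[1::-1])))
    cv2.drawContours(g,[((ct-[235,100])*4.5+2).astype(int)],-1,(0,255,255),1)
    cv2.drawContours(g,[((ec-[235,100])*4.5+2).astype(int)],-1,(255,0,255),1)
cv2.imwrite("pics/o2.png",g[:,:,::-1])
```

```text
vals [ 16 115 213] [ 17 115 226] [ 17 115 222] [111  19  95] [113   9 215] [113  19 109] [ 75   6 182] [ 75   4 132]
knob ((361.6530456542969, 141.13058471679688), (40.57028579711914, 42.48136901855469), 48.74458312988281) [382.16666667 118.58333333] [ 0.5768 -0.0607  0.184 ] [ 0.5948 -0.089   0.184 ] 0.03350448661887185 yaw -57.47911981062578Traceback (most recent call last):
  File "<stdin>", line 14, in <module>
ValueError: max() iterable argument is empty
```

```bash
cat > m.py <<'E'
from h import *
def roi(m,x0,x1,y0,y1):
    o=np.zeros_like(m);o[y0:y1,x0:x1]=m[y0:y1,x0:x1];return o
def meas(c,m,z,k=21):
    ct=max(cv2.findContours(m,cv2.RETR_EXTERNAL,cv2.CHAIN_APPROX_NONE)[0],key=cv2.contourArea)
    f=np.zeros_like(m);cv2.drawContours(f,[ct],-1,255,-1)
    e=cv2.morphologyEx(f,cv2.MORPH_OPEN,cv2.getStructuringElement(cv2.MORPH_ELLIPSE,(k,k)))
    ec=max(cv2.findContours(e,cv2.RETR_EXTERNAL,cv2.CHAIN_APPROX_NONE)[0],key=cv2.contourArea)
    el=cv2.fitEllipse(ec)
    p=ct[:,0,:];d=np.hypot(p[:,0]-el[0][0],p[:,1]-el[0][1]);t=p[d>d.max()-3].mean(0)
    C=ray(c,*el[0],z);N=ray(c,*t,z)
    print(np.round(el[0],1),np.round(el[1],1),t.round(1),C.round(4),N.round(4),"len",np.hypot(*(N-C)[:2]).round(4),"yaw",np.degrees(np.arctan2(*(N-C)[1::-1])).round(1))
    return ct,ec
E
python3 - <<'E'
from m import *
c=load("w2")
g=cv2.resize(c["color"][100:230,235:400],None,fx=4.5,fy=4.5,interpolation=cv2.INTER_CUBIC)
hsv=cv2.cvtColor(c["color"],cv2.COLOR_RGB2HSV)
k=roi(((hsv[...,1]>80)&(hsv[...,0]<25)&(hsv[...,2]>60)).astype(np.uint8)*255,320,410,100,180)
l=roi(((hsv[...,2]<122)).astype(np.uint8)*255,240,296,170,230)
for m,z in((k,.184),(l,.165)):
    for q in meas(c,m,z): cv2.drawContours(g,[((q-[235,100])*4.5+2).astype(int)],-1,(0,255,255),1)
cv2.imwrite("pics/o2.png",g[:,:,::-1])
E
```

```text
[361.7 141.1] [40.6 43. ] [382.2 118.6] [ 0.5768 -0.0608  0.184 ] [ 0.5948 -0.089   0.184 ] len 0.0334 yaw -57.4
[272.6 205.4] [35.  37.5] [262.8 181.4] [0.5266 0.068  0.165 ] [0.5603 0.0698 0.165 ] len 0.0338 yaw 3.0
```

View pics/o2.png

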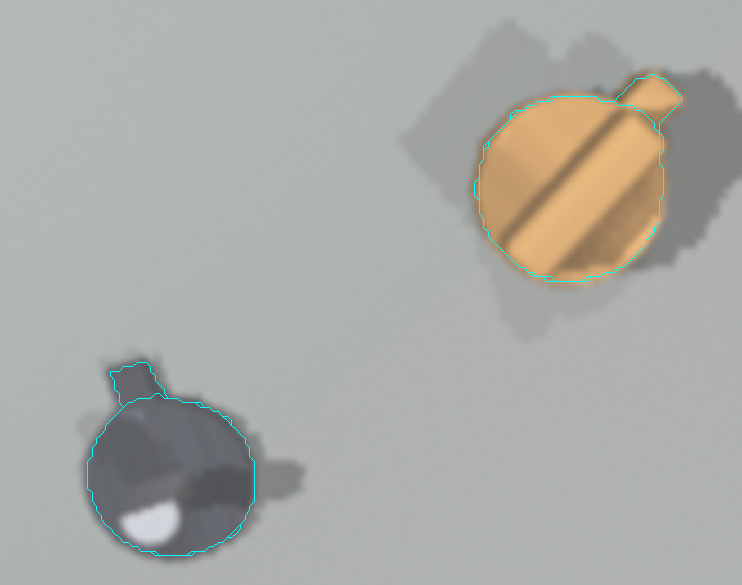

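The outlines fit: nose and ear lengths come out at 33 to 34 mm, and both yaws are clear. I'll check against the bar top (z=.208) and the shaft's D face (z=.196).

Run:
```python
from m import *
c=load("w2");hsv=cv2.cvtColor(c["color"],cv2.COLOR_RGB2HSV)
A=ray(c,351.9,157.8,.208);B=ray(c,377.7,128.4,.208);d=B-A
print("bar",((A+B)/2).round(4),np.hypot(*d[:2]).round(4),np.degrees(np.arctan2(d[1],d[0])).round(1))
# bright bar face as a rotated box
k=roi(((hsv[...,1]>80)&(hsv[...,0]<25)&(hsv[...,2]>219)).astype(np.uint8)*255,335,400,110,170)
k=cv2.morphologyEx(k,cv2.MORPH_OPEN,np.ones((5,5)))
ct=max(cv2.findContours(k,cv2.RETR_EXTERNAL,cv2.CHAIN_APPROX_NONE)[0],key=cv2.contourArea)
b=cv2.boxPoints(cv2.minAreaRect(ct));P=np.array([ray(c,*q,.208) for q in b]);print("box",P.mean(0).round(4),(P[1]-P[0]).round(4),(P[2]-P[1]).round(4))
l=roi((hsv[...,2]>140).astype(np.uint8)*255,258,280,206,224);l[:, :]=cv2.morphologyEx(l,cv2.MORPH_OPEN,np.ones((3,3)))
n,lab,st,ce=cv2.connectedComponentsWithStats(l)
for i in range(1,n): print("D",st[i],ce[i],ray(c,*ce[i],.196).round(4))
for nm in("scene0","side0"):
    q=load(nm)
    print(nm,"knob bar",proj(q,[.5768,-.0608,.208]).round(1),"plate",proj(q,[.5266,.068,.165]).round(1),"tip",proj(q,[.5266,.068,.196]).round(1))
```

```text
bar [ 0.5763 -0.0602  0.208 ] 0.0407 -56.2
box [ 0.5763 -0.06    0.208 ] [ 0.0213 -0.0344  0.    ] [-0.0077 -0.0051  0.    ]
D [262 211  13  10  97] [268.41237113 215.91752577] [0.5231 0.0692 0.196 ]
D [258 220   5   4  18] [259.83333333 221.66666667] [0.519  0.0815 0.196 ]
scene0 knob bar [304.9 187.6] plate [346.  187.1] tip [346.3 179.6]
side0 knob bar [297.7 198.1] plate [347.3 194.1] tip [348.  190.4]
```

servo_tool:
  motion:
    - {"x":0,"y":0,"z":0,"ax":0,"ay":0,"az":0.986,"fingers":1}
    - {"x":0,"y":0,"z":0,"ax":0,"ay":0,"az":0.986,"fingers":1}
    - {"x":0,"y":0,"z":0,"ax":0,"ay":0,"az":0.986,"fingers":1}
    - {"x":0,"y":0,"z":0,"ax":0,"ay":0,"az":0.986,"fingers":1}
    - {"x":0,"y":0,"z":0,"ax":0,"ay":0,"az":0.986,"fingers":1}
    - {"x":0,"y":0,"z":0,"ax":0,"ay":0,"az":0.986,"fingers":1}
    - {"x":0,"y":0,"z":0,"ax":0,"ay":0,"az":0.986,"fingers":1}
    - {"x":0.664,"y":0.091,"z":0,"ax":0,"ay":0,"az":0,"fingers":1}
    - {"x":0.664,"y":0.091,"z":0,"ax":0,"ay":0,"az":0,"fingers":1}
    - {"x":0.664,"y":0.091,"z":0,"ax":0,"ay":0,"az":0,"fingers":1}
    - {"x":0.664,"y":0.091,"z":0,"ax":0,"ay":0,"az":0,"fingers":1}
    - {"x":0,"y":0,"z":0.8,"ax":0,"ay":0,"az":0,"fingers":1}
    - {"x":0,"y":0,"z":0.8,"ax":0,"ay":0,"az":0,"fingers":1}
    - {"x":0,"y":0,"z":0.8,"ax":0,"ay":0,"az":0,"fingers":1}
    - {"x":0,"y":0,"z":0,"ax":0,"ay":0,"az":0,"fingers":1}
    - {"x":0,"y":0,"z":0,"ax":0,"ay":0,"az":0,"fingers":1}
    - {"x":0,"y":0,"z":0,"ax":0,"ay":0,"az":0,"fingers":1}

```text
time: 4.5
position: [0.5778, -0.0607, 0.2842]
tcp_rot: [[0.54, -0.842, 0.003], [-0.842, -0.54, -0.0], [0.002, -0.002, -1.0]]
force: [-0.8, -1.2, -0.2]
width: 0.996
grip_force: 0.0
```

Run:
```python
from m import *
c=snap("wrist","w3");hsv=cv2.cvtColor(c["color"],cv2.COLOR_RGB2HSV)
s=ctrl.get_state();print(s["position"],np.degrees(np.arctan2(s["tcp_rot"][1][0],s["tcp_rot"][0][0])))
print(proj(c,[.5768,-.0606,.184]))
k=roi(((hsv[...,1]>80)&(hsv[...,0]<25)&(hsv[...,2]>60)).astype(np.uint8)*255,230,410,100,330)
meas(c,k,.184,35)
```

```text
[ 0.57800101 -0.0607338   0.2845441 ] -57.31965503596287
[317.81045604 191.38876737]
[318.8 190.2] [46.6 47.4] [319.4 155.9] [ 0.5766 -0.0621  0.184 ] [ 0.5946 -0.0912  0.184 ] len 0.0342 yaw -58.2
```

View pics/w3.png

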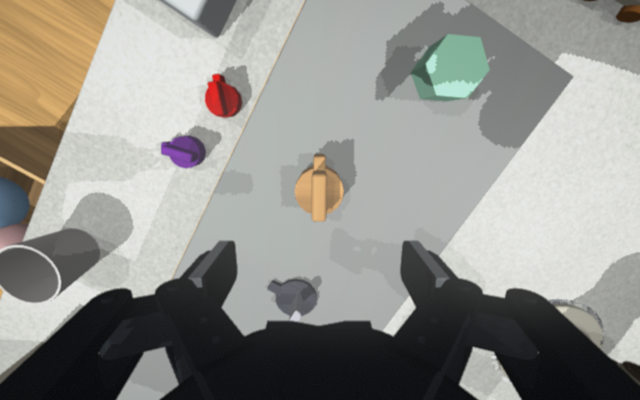

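The knob is centred in line with the tool at (319,190), nose up at (319,156). I'll descend and close.

servo_tool:
  motion:
    - {"x":0,"y":0.056,"z":0.8,"ax":0,"ay":0,"az":0.1,"fingers":1}
    - {"x":0,"y":0,"z":0.8,"ax":0,"ay":0,"az":0,"fingers":1}
    - {"x":0,"y":0,"z":0.8,"ax":0,"ay":0,"az":0,"fingers":1}
    - {"x":0,"y":0,"z":0.8,"ax":0,"ay":0,"az":0,"fingers":1}
    - {"x":0,"y":0,"z":0.22,"ax":0,"ay":0,"az":0,"fingers":1}
    - {"x":0,"y":0,"z":0.22,"ax":0,"ay":0,"az":0,"fingers":1}
    - {"x":0,"y":0,"z":0.22,"ax":0,"ay":0,"az":0,"fingers":1}
    - {"x":0,"y":0,"z":0,"ax":0,"ay":0,"az":0,"fingers":1}
    - {"x":0,"y":0,"z":0,"ax":0,"ay":0,"az":0,"fingers":1}
    - {"x":0,"y":0,"z":0,"ax":0,"ay":0,"az":0,"fingers":1}
  newtons: 70

```text
time: 5.38
position: [0.5767, -0.0619, 0.1871]
tcp_rot: [[0.53, -0.848, 0.002], [-0.848, -0.53, 0.0], [0.001, -0.002, -1.0]]
force: [-0.8, 0.4, 0.7]
width: 1.001
grip_force: 0.0
```

servo_tool:
  motion:
    - {"x":0,"y":0,"z":0,"ax":0,"ay":0,"az":0,"fingers":0}
    - {"x":0,"y":0,"z":0,"ax":0,"ay":0,"az":0,"fingers":0}
    - {"x":0,"y":0,"z":0,"ax":0,"ay":0,"az":0,"fingers":0}
    - {"x":0,"y":0,"z":0,"ax":0,"ay":0,"az":0,"fingers":0}
    - {"x":0,"y":0,"z":0,"ax":0,"ay":0,"az":0,"fingers":0}
    - {"x":0,"y":0,"z":0,"ax":0,"ay":0,"az":0,"fingers":0}
    - {"x":0,"y":0,"z":0,"ax":0,"ay":0,"az":0,"fingers":0}
    - {"x":0,"y":0,"z":0,"ax":0,"ay":0,"az":0,"fingers":0}
    - {"x":0,"y":0,"z":0,"ax":0,"ay":0,"az":0,"fingers":0}
    - {"x":0,"y":0,"z":0,"ax":0,"ay":0,"az":0,"fingers":0}

```text
time: 6.22
position: [0.576, -0.062, 0.186]
tcp_rot: [[0.53, -0.848, -0.0], [-0.848, -0.53, -0.0], [0.0, 0.0, -1.0]]
force: [0.4, 0.0, 0.6]
width: 0.001
grip_force: 0.0
```

The fingers shut completely with no grip force, so I'll look.

Run:
```python
from m import *
c=snap("wrist","w4");s=snap("side","s4");e=snap("scene","e4")
S=ctrl.get_state();print(S["width"],S["grip_force"],S["position"])
f=lambda a:cv2.resize(a,(400,260),interpolation=cv2.INTER_CUBIC)
a=c["color"][150:320,200:440];b=s["color"][165:235,250:358];d=e["color"][150:220,260:368]
cv2.imwrite("pics/v4.png",np.vstack([np.hstack([f(a),f(b)]),np.hstack([f(d),f(d)*0])])[:,:,::-1])
```

```text
0.0013006011504977744 0.0 [ 0.57601587 -0.0619887   0.18600524]
```

View pics/v4.png

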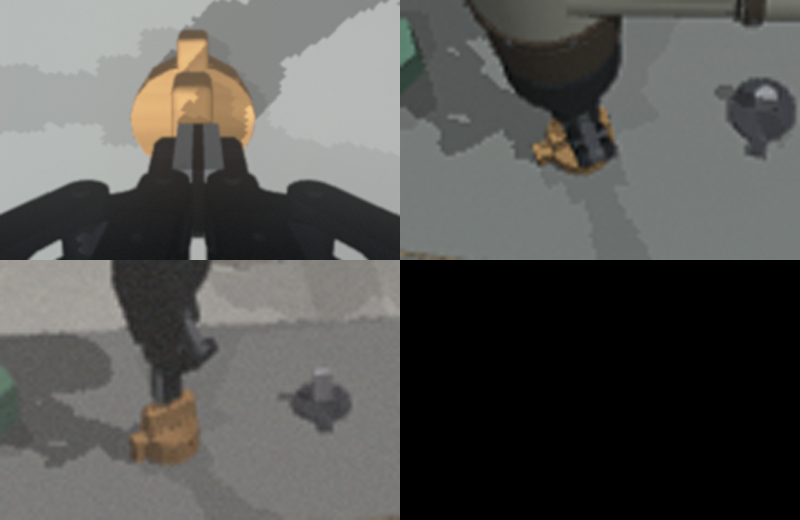

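Run:
```python
from m import *
c=load("w4")
t=np.array([.576,-.062,.186]);x=np.array([.53,-.848,0]);y=np.array([-.848,-.53,0])
K=np.array([.5768,-.0606,0])
cr=lambda p:((proj(c,p)-[200,150])*[1.667,1.53]).round(0)
print("tcp",cr(t),"tcp edges",cr(t+.011*x),cr(t-.011*x))
print("nose top",cr(K+.036*x+[0,0,.184]),"nose base",cr(K+.036*x+[0,0,.16]),"bar front top",cr(K+.023*x+[0,0,.208]),"bar front bottom",cr(K+.023*x+[0,0,.184]),"bar back top",cr(K-.023*x+[0,0,.208]),"ctr",cr(K+[0,0,.184]))
print("skirt edges",cr(K+.025*y+[0,0,.184]),cr(K-.025*y+[0,0,.184]))
for n in("side","scene"):
    for i in "04":
        q=load(n+i);hsv=cv2.cvtColor(q["color"],cv2.COLOR_RGB2HSV)
        k=((hsv[...,1]>80)&(hsv[...,0]<25)&(hsv[...,2]>50)).astype(np.uint8)
        k=roi(k,275,330,175,225); ys,xs=np.nonzero(k);print(n,i,xs.min(),xs.max(),ys.min(),ys.max(),len(xs))
```

```text
tcp [193. 120.] tcp edges [193.  95.] [193. 143.]
nose top [189.  37.] nose base [190.  27.] bar front top [188.  85.] bar front bottom [189.  68.] bar back top [189. 198.] ctr [190. 120.]
skirt edges [253. 119.] [126. 120.]
side 0 286 307 193 211 294Traceback (most recent call last):
  File "<stdin>", line 11, in <module>
  File "h.py", line 5, in load
    def load(f): return dict(np.load(f"pics/{f}.npz"))
                             ~~~~~~~^^^^^^^^^^^^^^^^^
    fid = stack.enter_context(open(os.fspath(file), "rb"))
                              ~~~~^^^^^^^^^^^^^^^^^^^^^^^
FileNotFoundError: [Errno 2] No such file or directory: 'pics/side4.npz'
```

The knob has not moved. I'll lift a little to test whether it is held.

servo_tool:
  motion:
    - {"x":0,"y":0,"z":-0.3,"ax":0,"ay":0,"az":0,"fingers":0}
    - {"x":0,"y":0,"z":-0.6,"ax":0,"ay":0,"az":0,"fingers":0}
    - {"x":0,"y":0,"z":-0.7,"ax":0,"ay":0,"az":0,"fingers":0}
    - {"x":0,"y":0,"z":0,"ax":0,"ay":0,"az":0,"fingers":0}
    - {"x":0,"y":0,"z":0,"ax":0,"ay":0,"az":0,"fingers":0}
    - {"x":0,"y":0,"z":0,"ax":0,"ay":0,"az":0,"fingers":0}

```text
time: 6.87
position: [0.5756, -0.0619, 0.2258]
tcp_rot: [[0.53, -0.848, -0.001], [-0.848, -0.53, 0.0], [-0.001, 0.0, -1.0]]
force: [-0.4, -0.6, 0.3]
width: -0.003
grip_force: 0.0
```

Run:
```python
from m import *
snap("wrist","w5");snap("side","s5")
for a in("w2","w3","w4","w5","side0","s4","s5"):
    q=load(a);hsv=cv2.cvtColor(q["color"],cv2.COLOR_RGB2HSV)
    k=((hsv[...,1]>80)&(hsv[...,0]<25)&(hsv[...,2]>50)).astype(np.uint8)
    k=roi(k,275,330,175,225) if a[0]=="s" else roi(k,270,400,100,330)
    ys,xs=np.nonzero(k);print(a,xs.min(),xs.max(),ys.min(),ys.max(),len(xs))
s=ctrl.get_state();print(s["width"],s["grip_force"],s["force"],s["position"])
```

```text
w2 340 386 116 162 1543
w3 295 343 155 220 2048
w4 279 352 171 251 3422
w5 285 346 163 235 2984
side0 286 307 193 211 294
s4 286 307 194 211 120
s5 286 307 195 211 174
0.0006637667541777341 0.0 [ 0.67209951 -0.79414337  0.15042268] [ 0.57542897 -0.06197145  0.22514937]
```

Run:
```python
from m import *
snap("scene","e5")
P=np.array(ctrl.get_state()["position"]);print(P)
out=[]
for n,w,h in(("w5",60,60),("e5",28,28),("s5",28,28),("w4",60,60)):
    c=load(n);p0=P if n!="w4" else np.array([.576,-.062,.186])
    u,v=proj(c,p0).round().astype(int);print(n,proj(c,p0).round(1),proj(c,p0+[0,0,.02]).round(1))
    k=300/(2*w);g=cv2.resize(c["color"][v-h:v+h,u-w:u+w],(300,300),interpolation=cv2.INTER_CUBIC)
    for dz,col in((0,(255,0,0)),(.02,(0,255,0)),(.04,(0,0,255))):
        a=((proj(c,p0+[0,0,dz])-[u-w-.5,v-h-.5])*k).astype(int);cv2.circle(g,tuple(map(int,a)),3,col,-1)
    out.append(g)
cv2.imwrite("pics/v5.png",np.vstack([np.hstack(out[:2]),np.hstack(out[2:])])[:,:,::-1])
```

```text
[ 0.57548102 -0.06201087  0.22513792]
w5 [316.3 227.8] [316.1 240.7]
e5 [304.4 183. ] [304.1 177.8]
s5 [296.9 195.5] [296.3 193.1]
w4 [316.  228.2] [315.7 241.1]
```

View pics/v5.png

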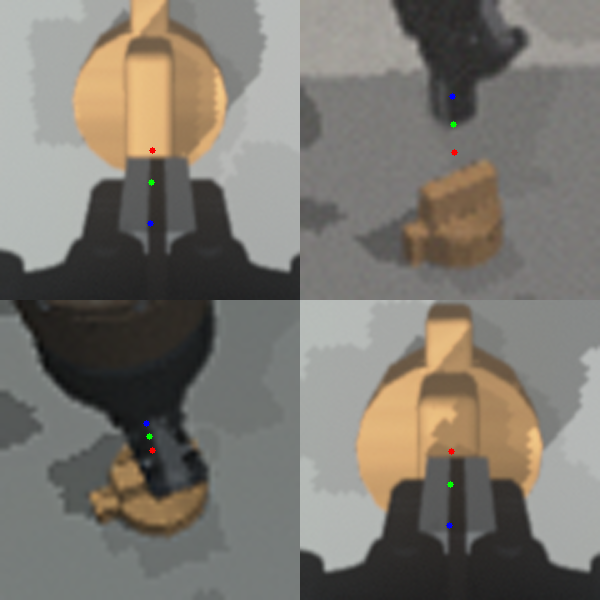

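The scene view shows the shut fingertips ending well above the reported TCP, and the wrist view agrees. Two independent estimates put the real tips about 25–28 mm behind it. The reported TCP therefore isn't at the tips, so I'll descend further and close gently.

servo_tool:
  motion:
    - {"x":0,"y":0,"z":0,"ax":0,"ay":0,"az":0,"fingers":1}
    - {"x":0,"y":0,"z":0,"ax":0,"ay":0,"az":0,"fingers":1}
    - {"x":0,"y":0,"z":0,"ax":0,"ay":0,"az":0,"fingers":1}
    - {"x":0,"y":0,"z":0,"ax":0,"ay":0,"az":0,"fingers":1}
    - {"x":0,"y":0,"z":0,"ax":0,"ay":0,"az":0,"fingers":1}
    - {"x":0,"y":0,"z":0,"ax":0,"ay":0,"az":0,"fingers":1}
    - {"x":0,"y":0,"z":0.6,"ax":0,"ay":0,"az":0,"fingers":1}
    - {"x":0,"y":0,"z":0.6,"ax":0,"ay":0,"az":0,"fingers":1}
    - {"x":0,"y":0,"z":0.6,"ax":0,"ay":0,"az":0,"fingers":1}
    - {"x":0,"y":0,"z":0.28,"ax":0,"ay":0,"az":0,"fingers":1}
    - {"x":0,"y":0,"z":0.28,"ax":0,"ay":0,"az":0,"fingers":1}
    - {"x":0,"y":0,"z":0,"ax":0,"ay":0,"az":0,"fingers":1}
    - {"x":0,"y":0,"z":0,"ax":0,"ay":0,"az":0,"fingers":1}
  newtons: 25

```text
time: 8.1
position: [0.5763, -0.062, 0.1673]
tcp_rot: [[0.53, -0.848, 0.0], [-0.848, -0.53, -0.0], [0.0, -0.0, -1.0]]
force: [0.4, 0.2, 0.4]
width: 1.0
grip_force: 0.0
```

servo_tool:
  motion:
    - {"x":0,"y":0,"z":0,"ax":0,"ay":0,"az":0,"fingers":0}
    - {"x":0,"y":0,"z":0,"ax":0,"ay":0,"az":0,"fingers":0}
    - {"x":0,"y":0,"z":0,"ax":0,"ay":0,"az":0,"fingers":0}
    - {"x":0,"y":0,"z":0,"ax":0,"ay":0,"az":0,"fingers":0}
    - {"x":0,"y":0,"z":0,"ax":0,"ay":0,"az":0,"fingers":0}
    - {"x":0,"y":0,"z":0,"ax":0,"ay":0,"az":0,"fingers":0}
    - {"x":0,"y":0,"z":0,"ax":0,"ay":0,"az":0,"fingers":0}
    - {"x":0,"y":0,"z":0,"ax":0,"ay":0,"az":0,"fingers":0}
    - {"x":0,"y":0,"z":0,"ax":0,"ay":0,"az":0,"fingers":0}
    - {"x":0,"y":0,"z":0,"ax":0,"ay":0,"az":0,"fingers":0}

```text
time: 8.93
position: [0.5762, -0.062, 0.1672]
tcp_rot: [[0.53, -0.848, 0.0], [-0.848, -0.53, -0.0], [0.0, -0.0, -1.0]]
force: [0.8, 0.1, 1.2]
width: 0.158
grip_force: 31.9
```

Gripped: width 13.4 mm, 32 N. I'll increase the grip, lift, turn about 61° and back off to look at the lock again.

servo_tool:
  motion:
    - {"x":0,"y":0,"z":0,"ax":0,"ay":0,"az":0,"fingers":0}
    - {"x":0,"y":0,"z":0,"ax":0,"ay":0,"az":0,"fingers":0}
    - {"x":0,"y":0,"z":-0.4,"ax":0,"ay":0,"az":0,"fingers":0}
    - {"x":0,"y":0,"z":-0.8,"ax":0,"ay":0,"az":0,"fingers":0}
    - {"x":0,"y":0,"z":-0.8,"ax":0,"ay":0,"az":0,"fingers":0}
    - {"x":0,"y":0,"z":-0.8,"ax":0,"ay":0,"az":0,"fingers":0}
    - {"x":0,"y":0,"z":-0.8,"ax":0,"ay":0,"az":0,"fingers":0}
    - {"x":0,"y":0,"z":-0.4,"ax":0,"ay":0,"az":0,"fingers":0}
    - {"x":-0.903,"y":0.261,"z":0,"ax":0,"ay":0,"az":0,"fingers":0}
    - {"x":-0.903,"y":0.261,"z":0,"ax":0,"ay":0,"az":0,"fingers":0}
    - {"x":-0.903,"y":0.261,"z":0,"ax":0,"ay":0,"az":0,"fingers":0}
    - {"x":-0.903,"y":0.261,"z":0,"ax":0,"ay":0,"az":0,"fingers":0}
    - {"x":-0.903,"y":0.261,"z":0,"ax":0,"ay":0,"az":0,"fingers":0}
    - {"x":-0.903,"y":0.261,"z":0,"ax":0,"ay":0,"az":0,"fingers":0}
    - {"x":-0.903,"y":0.261,"z":0,"ax":0,"ay":0,"az":0,"fingers":0}
    - {"x":-0.903,"y":0.261,"z":0,"ax":0,"ay":0,"az":0,"fingers":0}
  newtons: 80

```text
time: 10.27
position: [0.4346, 0.0638, 0.2666]
tcp_rot: [[0.53, -0.848, -0.001], [-0.848, -0.53, -0.0], [-0.0, 0.001, -1.0]]
force: [0.2, 0.2, 0.0]
width: 0.14
grip_force: 80.8
```

servo_tool:
  motion:
    - {"x":0,"y":0,"z":0,"ax":0,"ay":0,"az":-0.924,"fingers":0}
    - {"x":0,"y":0,"z":0,"ax":0,"ay":0,"az":-0.924,"fingers":0}
    - {"x":0,"y":0,"z":0,"ax":0,"ay":0,"az":-0.924,"fingers":0}
    - {"x":0,"y":0,"z":0,"ax":0,"ay":0,"az":-0.924,"fingers":0}
    - {"x":0,"y":0,"z":0,"ax":0,"ay":0,"az":-0.924,"fingers":0}
    - {"x":0,"y":0,"z":0,"ax":0,"ay":0,"az":-0.924,"fingers":0}
    - {"x":0,"y":0,"z":0,"ax":0,"ay":0,"az":-0.924,"fingers":0}
    - {"x":0,"y":0,"z":0,"ax":0,"ay":0,"az":-0.924,"fingers":0}
    - {"x":0,"y":0,"z":0,"ax":0,"ay":0,"az":-0.924,"fingers":0}
    - {"x":0,"y":0,"z":0,"ax":0,"ay":0,"az":-0.924,"fingers":0}
    - {"x":0,"y":0,"z":0,"ax":0,"ay":0,"az":-0.924,"fingers":0}
    - {"x":0,"y":0,"z":0,"ax":0,"ay":0,"az":0,"fingers":0}
    - {"x":0,"y":0,"z":0,"ax":0,"ay":0,"az":0,"fingers":0}
    - {"x":0,"y":0,"z":0,"ax":0,"ay":0,"az":0,"fingers":0}

```text
time: 11.43
position: [0.4358, 0.0634, 0.2669]
tcp_rot: [[0.999, 0.05, -0.001], [0.05, -0.999, -0.0], [-0.001, 0.0, -1.0]]
force: [-1.2, -0.1, -0.5]
width: 0.138
grip_force: 80.7
```

Run:
```python
from m import *
c=snap("wrist","w6");hsv=cv2.cvtColor(c["color"],cv2.COLOR_RGB2HSV)
S=ctrl.get_state();P=np.array(S["position"]);R=np.array(S["tcp_rot"]);print(P,R.round(3),S["width"],S["grip_force"])
print("lock pred",proj(c,[.526,.068,.165]),"tip",proj(c,[.526,.0685,.196]),"nose pred",proj(c,P+R@[.036,0,-.017]),"bar front",proj(c,P+R@[.023,0,-.041]))
k=roi(((hsv[...,1]>80)&(hsv[...,0]<25)&(hsv[...,2]>60)).astype(np.uint8)*255,250,390,100,300)
ys,xs=np.nonzero(k);print("knob mask",xs.min(),xs.max(),ys.min(),xs[ys<ys.min()+4].mean())
g=cv2.resize(c["color"][90:290,210:430],None,fx=3,fy=3,interpolation=cv2.INTER_CUBIC);cv2.imwrite("pics/v6.png",g[:,:,::-1])
```

```text
[0.43585732 0.06341017 0.26688937] [[ 0.999  0.051 -0.   ]
 [ 0.051 -0.999 -0.   ]
 [-0.     0.    -1.   ]] 0.14444973793894622 80.74279546737671
lock pred [318.39007951  93.43000086] tip [317.76474655  89.67164748] nose pred [318.46755045 177.19645622] bar front [318.48601186 213.55005309]
knob mask 278 358 176 317.87692307692305
```

View pics/v6.png

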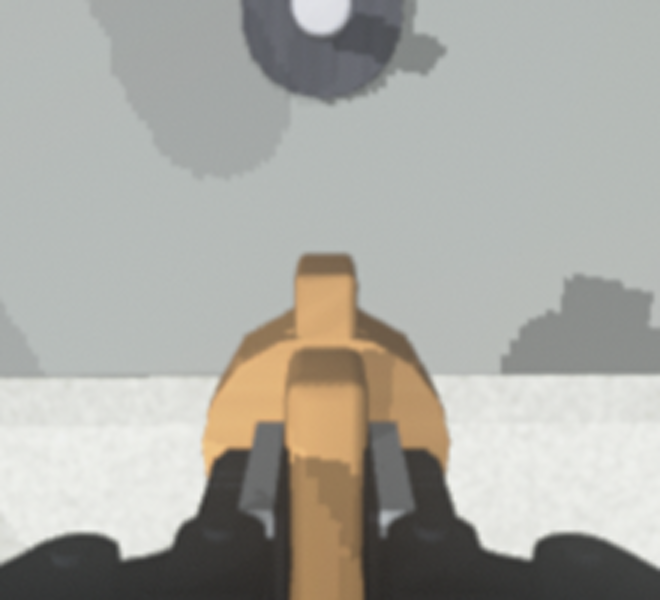

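The knob sits square in the fingers: nose at (318,176), with (318,177) predicted. The lock is straight ahead at about (318,92). I'll measure it in this frame.

Run:
```python
from m import *
c=load("w6");hsv=cv2.cvtColor(c["color"],cv2.COLOR_RGB2HSV)
l=roi((hsv[...,2]<125).astype(np.uint8)*255,285,352,50,130)
ct,ec=meas(c,l,.165,29)
d=roi((hsv[...,2]>150).astype(np.uint8)*255,303,333,72,105)
d=cv2.morphologyEx(d,cv2.MORPH_OPEN,np.ones((5,5)))
q=max(cv2.findContours(d,cv2.RETR_EXTERNAL,cv2.CHAIN_APPROX_NONE)[0],key=cv2.contourArea)
print(cv2.boundingRect(q),cv2.contourArea(q));W=np.array([ray(c,*p,.196) for p in q[:,0,:]])
print("D x",W[:,0].min(),W[:,0].max(),"y",W[:,1].min(),W[:,1].max())
for r in range(72,106,1): 
    xs=np.nonzero(d[r])[0]
    if len(xs): print(r,xs.min(),xs.max(),end=" | ")
```

```text
[317.2  93.9] [53.  56.4] [317.9  52.5] [0.5256 0.069  0.165 ] [0.5598 0.0701 0.165 ] len 0.0343 yaw 1.8
(307, 88, 20, 13) 200.0
D x 0.517905184649562 0.5275485442044566 y 0.06167765075709559 0.07719227047556058
88 308 325 | 89 307 326 | 90 307 326 | 91 307 326 | 92 307 326 | 93 307 326 | 94 307 326 | 95 308 325 | 96 308 325 | 97 309 324 | 98 310 323 | 99 311 322 | 100 312 321 |
```

The tip's axis is at (.5257,.0693), and the D spans 10 x 16 mm as it must, so the yaw is matched. I'll move over it and descend to just above the tip.

servo_tool:
  motion:
    - {"x":0.9,"y":-0.013,"z":0,"ax":0,"ay":0,"az":0,"fingers":0}
    - {"x":0.9,"y":-0.013,"z":0,"ax":0,"ay":0,"az":0,"fingers":0}
    - {"x":0.9,"y":-0.013,"z":0,"ax":0,"ay":0,"az":0,"fingers":0}
    - {"x":0.9,"y":-0.013,"z":0,"ax":0,"ay":0,"az":0,"fingers":0}
    - {"x":0,"y":0,"z":0.5,"ax":0,"ay":0,"az":0,"fingers":0}
    - {"x":0,"y":0,"z":0.8,"ax":0,"ay":0,"az":0,"fingers":0}
    - {"x":0,"y":0,"z":0.6,"ax":0,"ay":0,"az":0,"fingers":0}
    - {"x":0,"y":0,"z":0.3,"ax":0,"ay":0,"az":0,"fingers":0}
    - {"x":0,"y":0,"z":0,"ax":0,"ay":0,"az":0,"fingers":0}
    - {"x":0,"y":0,"z":0,"ax":0,"ay":0,"az":0,"fingers":0}
    - {"x":0,"y":0,"z":0,"ax":0,"ay":0,"az":0,"fingers":0}

```text
time: 12.4
position: [0.5266, 0.0697, 0.2132]
tcp_rot: [[0.999, 0.052, 0.002], [0.052, -0.999, 0.0], [0.002, -0.0, -1.0]]
force: [0.2, -0.5, -0.1]
width: 0.143
grip_force: 80.7
```

servo_tool:
  motion:
    - {"x":-0.03,"y":0,"z":0.12,"ax":0,"ay":0,"az":0,"fingers":0}
    - {"x":0,"y":0,"z":0.12,"ax":0,"ay":0,"az":0,"fingers":0}
    - {"x":0,"y":0,"z":0.12,"ax":0,"ay":0,"az":0,"fingers":0}
    - {"x":0,"y":0,"z":0.12,"ax":0,"ay":0,"az":0,"fingers":0}
    - {"x":0,"y":0,"z":0.12,"ax":0,"ay":0,"az":0,"fingers":0}
    - {"x":0,"y":0,"z":0.08,"ax":0,"ay":0,"az":0,"fingers":0}
    - {"x":0,"y":0,"z":0,"ax":0,"ay":0,"az":0,"fingers":0}
    - {"x":0,"y":0,"z":0,"ax":0,"ay":0,"az":0,"fingers":0}

```text
time: 13.07
position: [0.5255, 0.0695, 0.1965]
tcp_rot: [[0.999, 0.053, 0.002], [0.053, -0.999, -0.0], [0.002, 0.0, -1.0]]
force: [-2.3, 0.8, 7.2]
width: 0.136
grip_force: 81.8
```

There is 7 N up and a pull to -x, so the knob may be riding on the tip, too far to +x. I'll raise it, shift -x by 1 mm and retry.

servo_tool:
  motion:
    - {"x":0,"y":0,"z":-0.16,"ax":0,"ay":0,"az":0,"fingers":0}
    - {"x":0,"y":0,"z":-0.2,"ax":0,"ay":0,"az":0,"fingers":0}
    - {"x":-0.05,"y":0,"z":0,"ax":0,"ay":0,"az":0,"fingers":0}
    - {"x":0,"y":0,"z":0.12,"ax":0,"ay":0,"az":0,"fingers":0}
    - {"x":0,"y":0,"z":0.12,"ax":0,"ay":0,"az":0,"fingers":0}
    - {"x":0,"y":0,"z":0.12,"ax":0,"ay":0,"az":0,"fingers":0}
    - {"x":0,"y":0,"z":0,"ax":0,"ay":0,"az":0,"fingers":0}
    - {"x":0,"y":0,"z":0,"ax":0,"ay":0,"az":0,"fingers":0}
    - {"x":0,"y":0,"z":0,"ax":0,"ay":0,"az":0,"fingers":0}

```text
time: 13.82
position: [0.5243, 0.0695, 0.1959]
tcp_rot: [[0.999, 0.053, 0.001], [0.053, -0.999, -0.0], [0.001, 0.0, -1.0]]
force: [-1.2, 0.9, 6.7]
width: 0.14
grip_force: 81.9
```

Run:
```python
from m import *
F=[]
for i in range(3): 
    snap("side","s7");S=ctrl.get_state();F.append(S["force"])
print(np.mean(F,0),S["position"])
c=snap("wrist","w7");hsv=cv2.cvtColor(c["color"],cv2.COLOR_RGB2HSV)
k=roi(((hsv[...,1]>80)&(hsv[...,0]<25)&(hsv[...,2]>60)).astype(np.uint8)*255,250,390,100,300)
ys,xs=np.nonzero(k);print("knob mask",xs.min(),xs.max(),ys.min(),xs[ys<ys.min()+4].mean())
```

```text
[-2.38119023  0.81186758  7.32306788] [0.5243247  0.06951003 0.19593211]
knob mask 277 359 175 317.9642857142857
```

Run:
```python
from m import *
from scipy.optimize import least_squares
c=load("w6");P=np.array([.43586,.06341,.26689]);x=np.array([.9987,.051,0])
pts=[(.036,.024),(.036,0),(.023,.048),(.023,.024)]
hsv=cv2.cvtColor(c["color"],cv2.COLOR_RGB2HSV);v=hsv[170:225,314:323,2].mean(1);print(list(zip(range(170,225),v.round().astype(int))))
row=np.array([181.7,174.7,217.7,206])
f=lambda p:np.array([proj(c,P+x*(a+p[0])+[0,0,h+p[1]])[1] for a,h in pts])-row
r=least_squares(f,[0,-.007],x_scale=.01);print(r.x,r.fun)
print(f([0,-.0072]),f([-.002,-.0072]))
```

```text
[(170, np.int64(186)), (171, np.int64(187)), (172, np.int64(188)), (173, np.int64(181)), (174, np.int64(153)), (175, np.int64(129)), (176, np.int64(121)), (177, np.int64(122)), (178, np.int64(123)), (179, np.int64(123)), (180, np.int64(128)), (181, np.int64(153)), (182, np.int64(186)), (183, np.int64(204)), (184, np.int64(210)), (185, np.int64(212)), (186, np.int64(212)), (187, np.int64(213)), (188, np.int64(214)), (189, np.int64(215)), (190, np.int64(215)), (191, np.int64(216)), (192, np.int64(215)), (193, np.int64(215)), (194, np.int64(214)), (195, np.int64(214)), (196, np.int64(213)), (197, np.int64(213)), (198, np.int64(213)), (199, np.int64(213)), (200, np.int64(214)), (201, np.int64(216)), (202, np.int64(219)), (203, np.int64(221)), (204, np.int64(219)), (205, np.int64(188)), (206, np.int64(148)), (207, np.int64(129)), (208, np.int64(128)), (209, np.int64(129)), (210, np.int64(131)), (211, np.int64(132)), (212, np.int64(133)), (213, np.int64(134)), (214, np.int64(135)), (215, np.int64(137)), (216, np.int64(144)), (217, np.int64(159)), (218, np.int64(178)), (219, np.int64(197)), (220, np.int64(206)), (221, np.int64(209)), (222, np.int64(213)), (223, np.int64(215)), (224, np.int64(217))]
[-0.00366917 -0.01021618] [ 0.76224741 -0.14390023  0.80529042 -1.59276215]
[-4.56161559 -4.94129989 -4.25006672 -6.2497208 ] [-1.01577069 -1.83893532 -0.32751238 -2.86041784]
```

The edge fit shows the knob sits about 3 mm behind the TCP along tool x, because the outline measurement was biased by the visible side wall. So the shift was the wrong way: it should go about +4 mm in x from here.

servo_tool:
  motion:
    - {"x":0,"y":0,"z":-0.2,"ax":0,"ay":0,"az":0,"fingers":0}
    - {"x":0,"y":0,"z":-0.2,"ax":0,"ay":0,"az":0,"fingers":0}
    - {"x":0.17,"y":0.02,"z":0,"ax":0,"ay":0,"az":0,"fingers":0}
    - {"x":0,"y":0,"z":0.1,"ax":0,"ay":0,"az":0,"fingers":0}
    - {"x":0,"y":0,"z":0.1,"ax":0,"ay":0,"az":0,"fingers":0}
    - {"x":0,"y":0,"z":0.1,"ax":0,"ay":0,"az":0,"fingers":0}
    - {"x":0,"y":0,"z":0.1,"ax":0,"ay":0,"az":0,"fingers":0}
    - {"x":0,"y":0,"z":0,"ax":0,"ay":0,"az":0,"fingers":0}
    - {"x":0,"y":0,"z":0,"ax":0,"ay":0,"az":0,"fingers":0}
    - {"x":0,"y":0,"z":0,"ax":0,"ay":0,"az":0,"fingers":0}

```text
time: 14.85
position: [0.5281, 0.0691, 0.1949]
tcp_rot: [[0.999, 0.052, -0.0], [0.052, -0.999, -0.0], [-0.0, 0.0, -1.0]]
force: [0.3, -0.4, -0.2]
width: 0.14
grip_force: 80.9
```

The force is zero, so it has entered. On down.

servo_tool:
  motion:
    - {"x":0,"y":0,"z":0.1,"ax":0,"ay":0,"az":0,"fingers":0}
    - {"x":0,"y":0,"z":0.1,"ax":0,"ay":0,"az":0,"fingers":0}
    - {"x":0,"y":0,"z":0.1,"ax":0,"ay":0,"az":0,"fingers":0}
    - {"x":0,"y":0,"z":0.1,"ax":0,"ay":0,"az":0,"fingers":0}
    - {"x":0,"y":0,"z":0,"ax":0,"ay":0,"az":0,"fingers":0}
    - {"x":0,"y":0,"z":0,"ax":0,"ay":0,"az":0,"fingers":0}
    - {"x":0,"y":0,"z":0,"ax":0,"ay":0,"az":0,"fingers":0}

```text
time: 15.43
position: [0.5282, 0.0691, 0.1853]
tcp_rot: [[0.999, 0.052, 0.0], [0.052, -0.999, 0.0], [0.0, 0.0, -1.0]]
force: [-0.5, 0.1, 0.9]
width: 0.142
grip_force: 81.0
```

servo_tool:
  motion:
    - {"x":0,"y":0,"z":0.1,"ax":0,"ay":0,"az":0,"fingers":0}
    - {"x":0,"y":0,"z":0.08,"ax":0,"ay":0,"az":0,"fingers":0}
    - {"x":0,"y":0,"z":0.08,"ax":0,"ay":0,"az":0,"fingers":0}
    - {"x":0,"y":0,"z":0.06,"ax":0,"ay":0,"az":0,"fingers":0}
    - {"x":0,"y":0,"z":0,"ax":0,"ay":0,"az":0,"fingers":0}
    - {"x":0,"y":0,"z":0,"ax":0,"ay":0,"az":0,"fingers":0}
    - {"x":0,"y":0,"z":0,"ax":0,"ay":0,"az":0,"fingers":0}

```text
time: 16.02
position: [0.5283, 0.0691, 0.1782]
tcp_rot: [[0.999, 0.053, 0.001], [0.053, -0.999, -0.0], [0.001, 0.0, -1.0]]
force: [-1.6, 0.8, 7.3]
width: 0.142
grip_force: 81.7
```

servo_tool:
  motion:
    - {"x":0,"y":0,"z":0.08,"ax":0,"ay":0,"az":0,"fingers":0}
    - {"x":0,"y":0,"z":0.06,"ax":0,"ay":0,"az":0,"fingers":0}
    - {"x":0,"y":0,"z":0,"ax":0,"ay":0,"az":0,"fingers":0}
    - {"x":0,"y":0,"z":0,"ax":0,"ay":0,"az":0,"fingers":0}
    - {"x":0,"y":0,"z":0,"ax":0,"ay":0,"az":0,"fingers":0}

```text
time: 16.43
position: [0.5284, 0.0691, 0.1752]
tcp_rot: [[0.999, 0.053, 0.002], [0.053, -0.999, -0.0], [0.002, 0.0, -1.0]]
force: [-3.8, 0.8, 9.0]
width: 0.141
grip_force: 82.3
```

servo_tool:
  motion:
    - {"x":0,"y":0,"z":0.06,"ax":0,"ay":0,"az":0,"fingers":0}
    - {"x":0,"y":0,"z":0,"ax":0,"ay":0,"az":0,"fingers":0}
    - {"x":0,"y":0,"z":0,"ax":0,"ay":0,"az":0,"fingers":0}
    - {"x":0,"y":0,"z":0,"ax":0,"ay":0,"az":0,"fingers":0}

```text
time: 16.77
position: [0.5286, 0.0691, 0.1751]
tcp_rot: [[0.999, 0.053, 0.003], [0.053, -0.999, -0.0], [0.003, 0.0, -1.0]]
force: [-5.6, 1.2, 15.3]
width: 0.138
grip_force: 83.1
```

The force jumped to 15 N after exactly 10 mm of travel, so the shaft is at its stop. I'll check that the knob hasn't slipped, then hand in.

Run:
```python
from m import *
c=snap("wrist","w9");hsv=cv2.cvtColor(c["color"],cv2.COLOR_RGB2HSV)
k=roi(((hsv[...,1]>80)&(hsv[...,0]<25)&(hsv[...,2]>60)).astype(np.uint8)*255,250,390,100,300)
ys,xs=np.nonzero(k);print("knob mask",xs.min(),xs.max(),ys.min(),xs[ys<ys.min()+4].mean())
S=ctrl.get_state();print(S["position"],S["force"],S["grip_force"])
if abs(int(ys.min())-176)<=4 and S["force"][2]>8: print(ctrl.job_done())
```

```text
knob mask 277 359 175 317.8070175438597
[0.52858052 0.06908503 0.17511652] [-5.25139472  0.76839744 15.45110131] 83.13090920448303
the job is handed in; nothing more can be done
None
```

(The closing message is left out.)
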